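# Tighten the desk lamp's clamp with the hex key

### The arm

A 6-joint arm with a two-finger parallel gripper is mounted at the origin on the work surface. World frame = base frame: x ahead of the robot, y to its left, z up, the work surface at z = 0. Lengths are in m, angles in rad, forces in N, time in s.
With the tool pointing down it reaches from about 0.35 to 0.975 m from the base axis. Payload 7.1 kg.
Tool frame: the origin (TCP) lies on the centre line of the jaws, within the pads' length; the fingertips stand 17 mm ahead of it and the grasp point (between the pads) lies 2 mm behind it; z points along the fingers, y is the line along which they close (so a half turn about z gives the same grasp; the last joint's range is limited). The gripper opens to 88 mm and grips with 3 to 60 N. Pads are 20 mm wide; open, the fingers measure 115 mm over their backs; the gripper's body (75 mm by 178 mm) begins 61 mm behind the grasp point.
Start: joints at [-1.231, 0.423, 1.63, -0, 1.089, -0.019], TCP at [0.219, -0.585, 0.24] pointing down, gripper open.
Joint ranges: [-3, 3], [-0.9, 2.11], [0.09, 2.58], [-1.31, 4.45], [0.11, 2.69], [-2.54, 2.54]. Speed limits (rad/s): [2.39, 2.39, 3.01, 3.14, 3.14, 3.14].

### API

Orientations are given as a unit quaternion [w, x, y, z].
In Python, from bench import manip gives the robot as it stands.
- The arm moves only by the shell command python3 -m handwheel 'ROWS' [FORCE]. ROWS is a JSON object of lists of equal length, an entry for each row: "linear": the shift along the tool's x, y, z in cm, a list of three; "dr": the turn, a rotation vector about the tool's x, y, z in rad, a list of three; "claw": the opening, from 0 (shut) to 1 (fully open). In form: {"linear": [[dx, dy, dz], ...], "dr": [[ax, ay, az], ...], "claw": [claw, ...]}. A call has 1 to 10 rows; each row shifts and turns the commanded pose from where the row before left it, along the tool's axes as they then stand; what a row does not reach is not made up. A row lasts 1/12 s, in which the tool goes at most 41.7 mm and 7.16 degrees, less where a joint would pass 70% of its speed; a pose out of reach is approached as far as the arm can. A call is refused whole if a number of a shift passes 4.17 or a number of a turn 0.125, either way. A call with a gripper value outside its range is refused whole. The fingers move at their own pace and stop on an object; FORCE is the grip in N (left out, the last holds). Time passes only in rows, so rows that do not move let the fingers close. It gives the time, the measured TCP pose, the force, the opening and the grip force at its end, in the units of the state.
- manip.get_state(): the state, without advancing time (a new reading comes with each control period).
- manip.get_image(name): name is "side" or "top"; returns the picture (400x640x3 uint8, red, green, blue); there is no depth.
- manip.camera_info(name): a dict with "fov_y" (degrees; the focal length in pixels is half the picture's height over the tangent of half this angle, whatever the lens; pixels are square), "cx", "cy" (the principal point, pixels), "world_from_camera" (4x4, takes a point from camera to world coordinates). Camera axes: x right, y up, looking along -z (the intrinsics and any distortion apply to the point x, -y, -z); pixel columns grow to the right and rows downward; lengths in m; the calibration is good to about 2 mm. A picture is of the moment at which its call begins. camera_info takes no time and is no camera call.
- manip.close_job(): hands the job in; it is judged then, once.
Trained networks look in the newest picture that a camera, given by its name, has taken for a name from the list of things; names that differ only in an ending like _2 or _b are one class to them, and where a whole thing is asked for, a point or a joint stands for the part that bears it (a point fixed in the world has none). Each returns a list of dicts, best first, with "p" (0 to 1); they miss things now and then, are a little off and sometimes report something else, mostly with a low value. They report only what shows in the picture. A call takes as long as a camera call. They do not tell look-alikes from the thing itself.
- manip.search_frame(name, camera): "position" ([row, column] in pixels, amid what is visible of it).
- manip.masks_of(name, camera): "region" (400x640 bool, what is visible of it) and "position" ([row, column] in pixels, amid what is visible of it).
- manip.pinpoint(name, camera): "position" ([row, column] in pixels: a listed point, or the origin of a listed thing).
The state is a dict: "time_s": time; "q": joint angles; "joint_vel": joint speeds; "joint_torque": joint torques, N m; "eef_pos": TCP position; "orientation": TCP orientation; "contact_force": force on the tool from outside, world axes, zero at the start; "moment": the same for the moment, N m; "opening": opening from 0.0 (shut) to 1.0 (fully open); "finger_force": force on a finger pad.
Only numpy, scipy, OpenCV 4.12 (cv2) and the standard library are available. Lean on these libraries where they do the work, as an engineer would, in place of code of your own. Each camera call takes 0.05 s, during which the arm holds its last target. There are 200 camera calls.

### The job

The desk lamp has worked loose on the table edge. Take the T-handled hex key from the caddy, put it down the access hole of the lamp's clamp, feel it round until it drops fully home in the hidden socket screw without bearing down hard on it, turn the screw clockwise until it is tight and stop there, then draw the key out and stand it back in its hole in the caddy. Leave the rabbit, the bowl and the coaster where they are.

Things in the scene. Friction and masses are not known exactly. Their poses are not given: they have to be found in the camera images.
- hex_key: the T-handled hex key, a plain steel hexagonal shaft 12 mm across flats (13.9 mm across corners) and 100 mm long under a black cross-bar; about 0.16 kg. Origin: middle of the shaft's lower end face; z runs up the shaft to the bar, x runs along the bar. The shaft is sharp-edged, two of its flats face its y and -y. At the start it stands upright in the caddy's hole, its end 65 mm below the hole's mouth, so the bar stands 35 mm clear of the caddy
- key_handle (a point): middle of the key's cross-bar, 109 mm above the shaft's end: the place to grip, from above, fingers closing across the bar. The bar is 90 mm long (x), 16 mm wide (y, flat sides) and 18 mm high (z)
- caddy: the lavender desk caddy, 170 mm wide (y), standing firm: two low trays in front (-x side; they hold two rulers) and a high back tier 70 mm deep and 100 mm high. Origin: on the table under the middle of the back tier
- caddy_hole (a point): middle of the mouth of the key's round hole, in the top of the back tier, 100 mm above the table: 19 mm wide, 65 mm deep, closed at the bottom, its rim countersunk to 27 mm over the top 4 mm. The key standing in it may lean up to about 0.08 rad
- lamp: the aluminium desk lamp, fixed to the table's left edge by its clamp; it does not move. Origin: on the axis of the clamp screw, at table height, axes as the world's. The clamp's casting is 45 mm high over x from -37 to 25 mm and y from -95 to 35 mm, 34 mm high from there to x = 140 mm; the lamp's pin rises at x = 105, y = 5 mm, and its arm leans out over the table's edge (+y); the head hangs at x = 180, y = 120 mm, 0.37 m up
- access_hole (a point): middle of the mouth of the upright access hole in the casting's top, 45 mm above the table: 15.5 mm wide, its rim countersunk to 23 mm over the top 4 mm; the screw head lies below, hidden, on the same axis
- socket_mouth (a point): middle of the hidden screw's face, 32 mm below the access hole's mouth. Its hexagon fits the key, 12 mm deep. How it is turned (it repeats every 60 degrees) is unknown and stands in no entry. A key in the wrong turn stops on the face, give or take 1 mm; within some 5 degrees of the right turn it drops in; home, its end is 12 mm below. Over 40 N of push on the face would chew up the hexagon
- clamp_screw (a joint): turn of the clamp screw in rad; it grows clockwise seen from above and stops dead at 1.2, where the clamp is tight. It starts somewhere from 0.4 to 0.8 and stays where it is left; turned the other way it only loosens. It takes about 0.08 N m to turn it up to the stop; wringing it on against the stop with over about 0.45 N m would strip it. The key has some 0.1 rad of play in the socket either way
- rabbit: white ceramic rabbit pencil holder with pencils, about 85 mm wide, 150 mm high, loose. Origin: middle of its underside
- bowl: stainless steel bowl, 120 mm wide, 50 mm high, loose. Origin: middle of its underside
- coaster: round wooden coaster, 96 mm wide, 9 mm thick, loose. Origin: middle of its underside
Mind the look-alikes: they are no part of the job. What is meant by the hex_key is not blue, and is the smaller of those in its own colour.

How it is judged:
By the outcome, as a careful person would: the job done as asked, in the order asked, and still so for the second after the job is handed in, with the robot touching nothing.
It also fails if it takes over 64 s, if anything falls off the work surface, if the arm or the gripper's body presses on something with over 40 N, if the wrist force passes 120 N, or if a joint passes its speed limit or range.

## Working session

There is one attempt and no reset: what is moved stays moved. The work goes in short steps, Python scripts to look and compute and a shell command to move; the robot and the scene stay as the last step left them, time stands still between calls to the robot, and variables do not carry over. Pictures are saved under pics/ and viewed, at most 10 in all, crops included, and the job is handed in when it is done.

```bash
mkdir -p pics; ls
python3 - <<'E'
from bench import manip
import cv2
for c in("top","side"):
    im=manip.get_image(c); cv2.imwrite(f"pics/{c}0.png",im[:,:,::-1])
    i=manip.camera_info(c);print(c,i)
    for n in("hex_key","key_handle","caddy_hole","access_hole","lamp","caddy","rabbit","bowl","coaster"):
        print(n,[([round(float(v)) for v in d["position"]],round(d["p"],2)) for d in manip.pinpoint(n,c)][:4])
print(manip.get_state())
E
```

```text
pics
top {'fov_y': 42.88865298148983, 'cx': 316.8023068732443, 'cy': 201.1299267406499, 'world_from_camera': array([[ 0.01682059,  0.99673912, -0.07891887,  0.44976597],
       [-0.99966883,  0.01830235,  0.01809013,  0.02158317],
       [ 0.01947554,  0.07858845,  0.99671689,  1.33985128],
       [ 0.        ,  0.        ,  0.        ,  1.        ]])}
hex_key [([216, 379], 0.8), ([229, 451], 0.7), ([218, 385], 0.5)]
key_handle [([227, 466], 0.81), ([214, 385], 0.79), ([155, 338], 0.61), ([237, 165], 0.42)]
caddy_hole []
access_hole [([239, 165], 0.87)]
lamp [([239, 166], 0.6)]
caddy [([221, 376], 0.6)]
rabbit [([133, 277], 0.98), ([239, 166], 0.53)]
bowl [([268, 256], 0.78)]
coaster [([182, 249], 0.76)]
side {'fov_y': 52.364969388597565, 'cx': 322.0419907505033, 'cy': 203.41518335463175, 'world_from_camera': array([[-0.73087557,  0.48594361, -0.47924911,  0.14070767],
       [-0.68250579, -0.51770373,  0.5159154 ,  0.47565588],
       [ 0.00259674,  0.70416025,  0.71003633,  0.75508658],
       [ 0.        ,  0.        ,  0.        ,  1.        ]])}
hex_key [([210, 317], 0.91), ([17
[... 334 characters left out ...]
y([-1.23102774e+00,  4.23075822e-01,  1.62993139e+00,  1.68651916e-05,
        1.08857702e+00, -1.90160253e-02]), 'joint_vel': array([-1.00005158e-04,  9.26242804e-06, -1.35714540e-03, -1.28847955e-03,
        8.32243307e-04, -1.90433453e-03]), 'joint_torque': array([ 4.78044058e-04, -5.44581842e+01, -2.74045604e+01,  6.46025618e-02,
        1.69292878e-02, -2.35910295e-05]), 'eef_pos': array([ 0.21947047, -0.5851712 ,  0.23967781]), 'orientation': array([2.96727046e-06, 9.83953004e-01, 1.78427817e-01, 8.04814793e-06]), 'contact_force': array([-0.26085879, -0.35057484,  0.08364182]), 'moment': array([ 0.01236669, -0.04578538,  0.0179695 ]), 'finger_force': 0.0, 'opening': 0.9971811928278331}
```

View pics/top0.png

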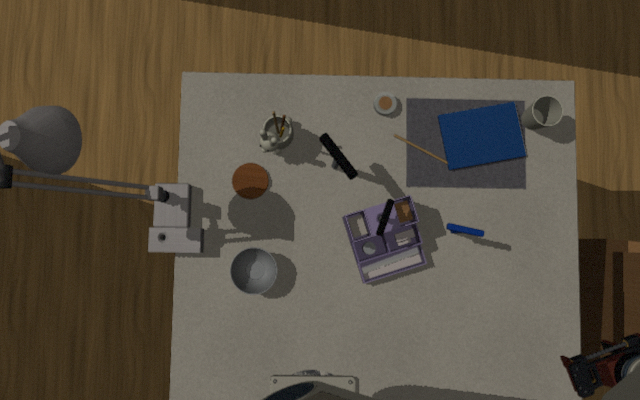

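View pics/side0.png

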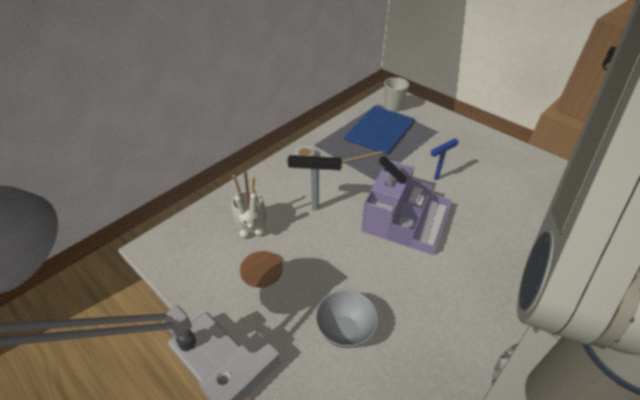

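The T-handles in the top view are a large black one standing on the table at (col 338, row 155), a smaller black one in the caddy at (385, 217), and a blue one at (465, 230). The hex_key is the one in the caddy: it isn't blue and is the smaller of the two black ones. I'll confirm that in a crop and measure.

```bash
cat > h.py <<'E'
from bench import manip
import numpy as np, cv2
from scipy.spatial.transform import Rotation as R
def cam(c):
    i=manip.camera_info(c); f=200/np.tan(np.radians(i["fov_y"]/2)); return f,i["cx"],i["cy"],np.array(i["world_from_camera"])
def ray(c,col,row):
    f,cx,cy,T=cam(c); d=T[:3,:3]@np.array([(col-cx)/f,-(row-cy)/f,-1]); return T[:3,3],d
def at(c,col,row,z):
    o,d=ray(c,col,row); return o+d*(z-o[2])/d[2]
def proj(c,p):
    f,cx,cy,T=cam(c); q=T[:3,:3].T@(np.array(p)-T[:3,3]); return np.array([cx+f*q[0]/-q[2],cy-f*q[1]/-q[2]])
def tri(a,b):  # (cam,col,row) each
    (o1,d1),(o2,d2)=ray(*a),ray(*b)
    A=np.stack([d1,-d2],1); s=np.linalg.lstsq(A,o2-o1,rcond=None)[0]
    p,q=o1+d1*s[0],o2+d2*s[1]; return (p+q)/2,np.linalg.norm(p-q)
def yaw():
    w,x,y,z=manip.get_state()["orientation"]; m=R.from_quat([x,y,z,w]).as_matrix(); return m
E
python3 - <<'E'
from h import *
np.set_printoptions(precision=4,suppress=True)
t=cv2.imread("pics/top0.png");s=cv2.imread("pics/side0.png")
def blob(im,x0,x1,y0,y1,th,c):
    m=np.zeros(im.shape[:2],np.uint8); m[y0:y1,x0:x1]=(im[y0:y1,x0:x1].max(2)<th)*255
    n,l,st,ce=cv2.connectedComponentsWithStats(m)
    k=1+np.argmax(st[1:,4]); r=cv2.minAreaRect(np.argwhere(l==k)[:,::-1].astype(np.float32)); print(c,ce[k],st[k],r);return cv2.boxPoints(r),ce[k]
for n,b in (("key",blob(t,370,400,195,240,40,"top")),("big",blob(t,315,360,130,182,40,"top"))):
    B=b[0]; z=.153
    e=sorted([(np.linalg.norm(B[i]-B[(i+1)%4]),i) for i in range(4)])
    mids=[at("top",*((B[i]+B[(i+1)%4])/2),z) for _,i in e[:2]]
    print(n,mids,np.linalg.norm(mids[0]-mids[1]),at("top",*b[1],z),"width",e)
bs=blob(s,375,412,150,188,45,"side")
bt=blob(t,370,400,195,240,40,"top")
print("tri key",tri(("top",*bt[1]),("side",*bs[1])))
print("side at .144",at("side",*bs[1],.147))
for x,y in((162,237),(165,239)): print("acc",at("top",x,y,.045))
print("acc side",at("side",223,379,.045),at("side",224,377,.045))
a=cv2.resize(t[205:260,140:215],None,fx=5,fy=5,interpolation=2); k=cv2.resize(t[190:245,350:430],None,fx=5,fy=5,interpolation=2)
a2=cv2.resize(s[345:400,185:260],None,fx=5,fy=5,interpolation=2); k2=cv2.resize(s[145:200,355:435],None,fx=5,fy=5,interpolation=2)
cv2.imwrite("pics/crop.png",np.vstack([np.hstack([a,k]),np.hstack([a2,k2])]))
E
```

```text
top [384.6211 217.8906] [377 199  17  41 256] ((384.4999694824219, 218.49998474121094), (8.9738187789917, 40.50345230102539), 14.03624439239502)
top [337.9829 156.116 ] [320 133  38  46 526] ((335.953857421875, 157.36923217773438), (52.79888916015625, 14.90998363494873), 52.12501525878906)
key [array([ 0.5522, -0.1702,  0.153 ]), array([ 0.4599, -0.1478,  0.153 ])] 0.09502436217732607 [ 0.5073 -0.1592  0.153 ] width [(np.float32(8.97381), 1), (np.float32(8.97381), 3), (np.float32(40.503464), 0), (np.float32(40.503464), 2)]
big [array([ 0.6969, -0.0043,  0.153 ]), array([ 0.5993, -0.0821,  0.153 ])] 0.12485189653954129 [ 0.6511 -0.0481  0.153 ] width [(np.float32(14.909978), 0), (np.float32(14.909978), 2), (np.float32(52.798897), 1), (np.float32(52.798897), 3)]
side [392.2818 169.3646] [381 157  24  25 181] ((392.2635192871094, 169.24964904785156), (31.82729721069336, 6.418949604034424), 43.45184326171875)
top [384.6211 217.8906] [377 199  17  41 256] ((384.4999694824219, 218.49998474121094), (8.9738187789917, 40.50345230102539), 14.03624439239502)
tri key (array([ 0.5088, -0.1598,  0.1452]), np.float64(0.0024648434440255056))
side at .144 [ 0.5087 -0.1572  0.147 ]
acc [0.4544 0.387  0.045 ]
acc [0.4495 0.3793 0.045 ]
acc side [0.4539 0.3873 0.045 ] [0.4553 0.384  0.045 ]
```

View pics/crop.png

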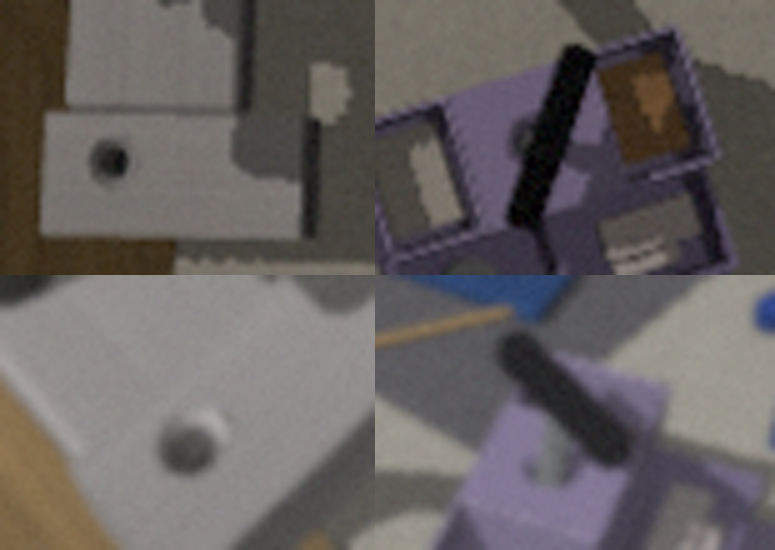

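The crop confirms it: the smaller black T-bar stands in the caddy (top px 385,218), with its steel shaft in the hole. The access hole is at top px (161.4,236.6) and side px (223,378). Next I move above the key and turn so the fingers close across the bar, at tool-x yaw 166°.

```bash
python3 -m handwheel '{"linear":[[3.23,-2.29,0],[3.23,-2.29,0],[3.23,-2.29,0],[3.23,-2.29,0],[3.23,-2.29,0],[3.23,-2.29,0],[3.23,-2.29,0],[3.23,-2.29,0],[3.23,-2.29,0],[3.23,-2.29,0]],"dr":[[0,0,0],[0,0,0],[0,0,0],[0,0,0],[0,0,0],[0,0,0],[0,0,0],[0,0,0],[0,0,0],[0,0,0]],"claw":[1,1,1,1,1,1,1,1,1,1]}' 50
python3 -m handwheel '{"linear":[[3.23,-2.29,0],[3.23,-2.29,0],[3.23,-2.29,0],[0,0,0],[0,0,0],[0,0,0],[0,0,0],[0,0,0],[0,0,0],[0,0,0]],"dr":[[0,0,0],[0,0,0],[0,0,0],[0,0,-0.12],[0,0,-0.12],[0,0,-0.12],[0,0,-0.12],[0,0,-0.12],[0,0,-0.12],[0,0,-0.12]],"claw":[1,1,1,1,1,1,1,1,1,1]}'
python3 -m handwheel '{"linear":[[0,0,0],[0,0,0],[0,0,0],[0,0,0],[0,0,0],[0,0,0],[0,0,0],[0,0,0],[0,0,0],[0,0,0]],"dr":[[0,0,-0.12],[0,0,-0.12],[0,0,-0.12],[0,0,-0.12],[0,0,-0.12],[0,0,-0.12],[0,0,-0.12],[0,0,-0.12],[0,0,-0.12],[0,0,-0.12]],"claw":[1,1,1,1,1,1,1,1,1,1]}'
python3 -m handwheel '{"linear":[[0,0,0],[0,0,0],[0,0,0],[0,0,0],[0,0,0]],"dr":[[0,0,-0.12],[0,0,-0.12],[0,0,-0.12],[0,0,-0.12],[0,0,-0.026]],"claw":[1,1,1,1,1]}'
python3 - <<'E'
from h import *
np.set_printoptions(precision=4,suppress=True)
s=manip.get_state();m=yaw();print(s["time_s"],s["eef_pos"],s["q"],m[:,0],m[:,1],np.degrees(np.arctan2(m[1,0],m[0,0])))
d=np.array([.508,-.159,.145])-s["eef_pos"]; print("to key in tool cm",m.T@d*100)
print("pin",tri(("top",161,193),("side",181,318)),tri(("top",161,194),("side",185,340)))
E
```

```text
time_s: 1.83
eef_pos: [0.4423, -0.2557, 0.24]
orientation: [0.0, 0.984, 0.178, 0.0]
contact_force: [0.5, 0.2, 0.6]
opening: 0.999
finger_force: 0.0
time_s: 2.67
eef_pos: [0.5082, -0.1589, 0.2398]
orientation: [0.0, 0.824, 0.567, 0.0]
contact_force: [-0.7, -0.3, 0.5]
opening: 1.001
finger_force: 0.0
time_s: 3.5
eef_pos: [0.5081, -0.159, 0.2397]
orientation: [0.0, 0.36, 0.933, 0.0]
contact_force: [-0.2, 0.0, 0.3]
opening: 0.998
finger_force: 0.0
time_s: 3.92
eef_pos: [0.5081, -0.159, 0.2398]
orientation: [0.0, 0.115, 0.993, -0.0]
contact_force: [-0.4, 0.5, 0.3]
opening: 1.005
finger_force: 0.0
3.9167 [ 0.5081 -0.159   0.2398] [-0.3256  0.2876  1.8343 -0.0001  1.0194 -1.6659] [-0.9736  0.2285 -0.0002] [ 0.2285  0.9736 -0.0001] 166.79312914493465
to key in tool cm [ 0.0166 -0.0004  9.4765]
pin (array([0.562 , 0.3785, 0.1085]), np.float64(0.006314550814816946)) (array([0.5623, 0.3926, 0.0463]), np.float64(0.002387163600342095))
```

```bash
python3 -m handwheel '{"linear":[[0,0,2.0],[0,0,2.5],[0,0,2.5],[0,0,1.5],[0,0,0.8],[0,0,0],[0,0,0],[0,0,0],[0,0,0],[0,0,0]],"dr":[[0,0,0],[0,0,0],[0,0,0],[0,0,0],[0,0,0],[0,0,0],[0,0,0],[0,0,0],[0,0,0],[0,0,0]],"claw":[1,1,1,1,1,0.5,0.2,0,0,0]}' 50
python3 -m handwheel '{"linear":[[0,0,0],[0,0,0],[0,0,0],[0,0,0],[0,0,0],[0,0,0],[0,0,-0.5],[0,0,-0.5],[0,0,0],[0,0,0]],"dr":[[0,0,0],[0,0,0],[0,0,0],[0,0,0],[0,0,0],[0,0,0],[0,0,0],[0,0,0],[0,0,0],[0,0,0]],"claw":[0,0,0,0,0,0,0,0,0,0]}'
```

```text
time_s: 4.75
eef_pos: [0.5087, -0.1592, 0.1477]
orientation: [0.001, 0.118, 0.993, -0.0]
contact_force: [-0.6, -0.2, 0.3]
opening: 0.661
finger_force: 0.0
time_s: 5.58
eef_pos: [0.5084, -0.1591, 0.1571]
orientation: [0.0, 0.118, 0.993, -0.0]
contact_force: [0.9, -0.4, -1.5]
opening: 0.176
finger_force: 50.0
```

```bash
python3 -m handwheel '{"linear":[[0,0,-1.0],[0,0,-1.5],[0,0,-2],[0,0,-2],[0,0,-2],[0,0,-2],[0,0,-1.5],[0,0,-0.5],[0,0,0],[0,0,0]],"dr":[[0,0,0],[0,0,0],[0,0,0],[0,0,0],[0,0,0],[0,0,0],[0,0,0],[0,0,0],[0,0,0],[0,0,0]],"claw":[0,0,0,0,0,0,0,0,0,0]}'
python3 - <<'E'
from h import *
s=manip.get_state();print(s["time_s"],s["eef_pos"],s["contact_force"],s["moment"],s["opening"],s["finger_force"])
im=manip.get_image("side")[:,:,::-1]; p=s["eef_pos"].copy()
top=manip.get_image("top")[:,:,::-1]
a=proj("side",p+[0,0,-.06]).astype(int);b=proj("side",p+[0,0,-.113]);print(proj("side",p),b,proj("top",p))
print("hole(top img mouth)")
x0,y0=a[0]-50,a[1]-40
k=proj("top",[.508,-.159,.1]).astype(int); tt=top[k[1]-35:k[1]+35,k[0]-40:k[0]+40]
print(x0,y0,k)
cv2.imwrite("pics/held.png",np.hstack([cv2.resize(im[y0:y0+100,x0:x0+100],(500,500),interpolation=2),cv2.resize(im[y0+20:y0+20+100,x0+20:x0+20+50],(250,500),interpolation=2)]))
cv2.imwrite("pics/side1.png",im);cv2.imwrite("pics/top1.png",top)
E
```

```text
time_s: 6.42
eef_pos: [0.5078, -0.1589, 0.2814]
orientation: [-0.0, 0.118, 0.993, 0.0]
contact_force: [0.3, -1.2, -2.3]
opening: 0.179
finger_force: 50.0
6.4167 [ 0.50775428 -0.15887255  0.28138108] [ 0.32025491 -1.24517262 -2.28246138] [ 0.04131331 -0.19091064  0.04081756] 0.17888955825650776 49.99891519546509
[401.28819025 119.45838229] [394.2461807  161.96819444] [393.81727449 214.87323902]
hole(top img mouth)
347 102 [381 218]
```

View pics/held.png

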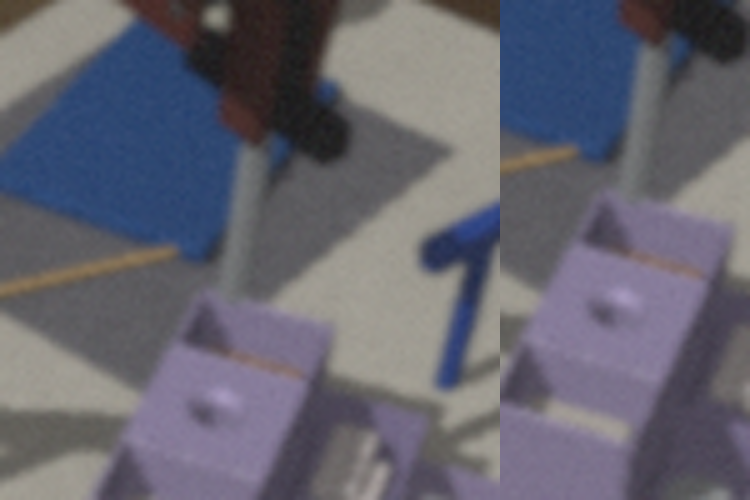

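Key held upright: its shaft end is at side px (393,162), within 1 px of the prediction. The empty caddy hole is at side px (390,183). Now I carry it to the lamp.

```bash
python3 -m handwheel '{"linear":[[0.6,1.85,0],[1.26,3.7,0],[1.26,3.7,0],[1.26,3.7,0],[1.26,3.7,0],[1.26,3.7,0],[1.26,3.7,0],[1.26,3.7,0],[1.26,3.7,0],[1.26,3.7,0]],"dr":[[0,0,0],[0,0,0],[0,0,0],[0,0,0],[0,0,0],[0,0,0],[0,0,0],[0,0,0],[0,0,0],[0,0,0]],"claw":[0,0,0,0,0,0,0,0,0,0]}'
python3 -m handwheel '{"linear":[[1.26,3.7,0],[1.26,3.7,0],[1.26,3.7,0],[1.26,3.7,0],[0.66,1.85,0],[0,0,0],[0,0,0],[0,0,0],[0,0,0],[0,0,0]],"dr":[[0,0,0],[0,0,0],[0,0,0],[0,0,0],[0,0,0],[0,0,-0.11],[0,0,-0.11],[0,0,-0.11],[0,0,-0.11],[0,0,-0.11]],"claw":[0,0,0,0,0,0,0,0,0,0]}'
python3 -m handwheel '{"linear":[[0,0,1],[0,0,2],[0,0,2],[0,0,2],[0,0,1.5],[0,0,0.5],[0,0,0],[0,0,0]],"dr":[[0,0,-0.11],[0,0,-0.11],[0,0,-0.11],[0,0,-0.11],[0,0,0],[0,0,0],[0,0,0],[0,0,0]],"claw":[0,0,0,0,0,0,0,0]}'
python3 - <<'E'
from h import *
np.set_printoptions(precision=4,suppress=True)
s=manip.get_state();p=s["eef_pos"];m=yaw();print(s["time_s"],p,s["q"],s["contact_force"],s["moment"],s["opening"],m[:,0],m[:,1])
im=manip.get_image("side")[:,:,::-1];top=manip.get_image("top")[:,:,::-1]
cv2.imwrite("pics/side2.png",im);cv2.imwrite("pics/top2.png",top)
print("pred end side",proj("side",p-[0,0,.113]),"top",proj("top",p))
t=cv2.imread("pics/top1.png")[190:240,345:425]
cv2.imwrite("pics/c2.png",np.hstack([cv2.resize(im[310:400,180:270],(450,450),interpolation=2),cv2.resize(top[200:260,130:190],(300,300),interpolation=2).repeat(1,0)[:300] if 0 else cv2.resize(top[195:270,130:180],(300,450),interpolation=2)]))
E
```

```text
time_s: 7.35
eef_pos: [0.4734, 0.2124, 0.2806]
orientation: [-0.001, 0.118, 0.993, -0.001]
contact_force: [1.0, -0.7, -1.0]
opening: 0.179
finger_force: 50.0
time_s: 8.18
eef_pos: [0.4575, 0.3857, 0.28]
orientation: [-0.001, -0.159, 0.987, -0.001]
contact_force: [-1.1, -0.2, -1.6]
opening: 0.179
finger_force: 50.0
time_s: 8.85
eef_pos: [0.4581, 0.3859, 0.1914]
orientation: [-0.0, -0.367, 0.93, -0.0]
contact_force: [-0.2, -0.0, -1.8]
opening: 0.179
finger_force: 50.0
8.85 [0.4581 0.3859 0.1914] [ 0.6802  0.444   1.7243  0.      0.9742 -1.6432] [-0.2067 -0.0255 -1.804 ] [ 0.1282 -0.1641 -0.0093] 0.17913869348365669 [-0.7299 -0.6835  0.0009] [-0.6835  0.7299  0.0001]
pred end side [218.6851 368.6559] top [144.0097 234.7797]
```

View pics/c2.png

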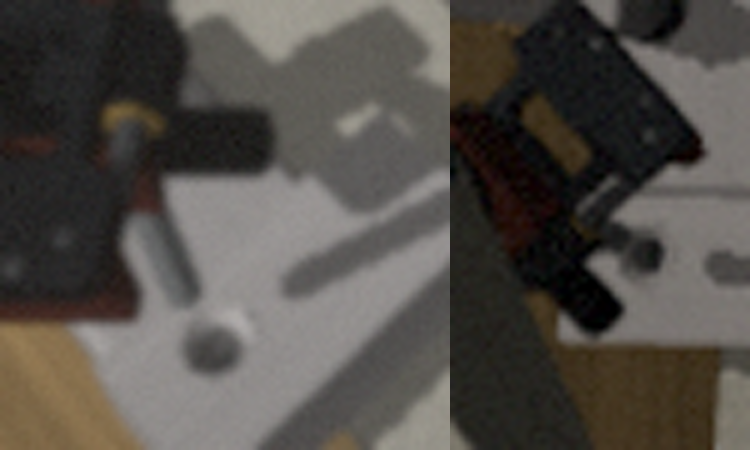

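Run:
```python
from h import *
np.set_printoptions(precision=4,suppress=True)
p=np.array([.4581,.3859,.1914])
for e in((216.5,370),(217,370)): print("end",at("side",*e,.0784))
print("hole side",at("side",223.6,378.2,.045),at("side",223.2,377.8,.045),"top",at("top",161.4,236.6,.045))
print("pred end top",proj("top",p-[0,0,.113]))
# caddy hole
print("caddy hole",at("side",390,183,.1),at("side",392,184,.1))
# casting corners top view z=.045 : crop0 corners /5+140,+205
for q in((45,112),(40,234),(300,237)): print(at("top",140+q[0]/5-.4,205+q[1]/5-.4,.045))
```

```text
end [0.459  0.3898 0.0784]
end [0.4583 0.3892 0.0784]
hole side [0.4542 0.3857 0.045 ] [0.4552 0.3858 0.045 ] top [0.4554 0.3886 0.045 ]
pred end top [158.6731 235.3746]
caddy hole [ 0.5114 -0.1616  0.1   ] [ 0.5058 -0.162   0.1   ]
[0.479  0.4217 0.045 ]
[0.4176 0.4216 0.045 ]
[0.4183 0.2913 0.045 ]
```

```bash
python3 -m handwheel '{"linear":[[0.25,0.08,0],[0.25,0.07,0.4],[0,0,1],[0,0,0.8],[0,0,0.5],[0,0,0],[0,0,0]],"dr":[[0,0,0],[0,0,0],[0,0,0],[0,0,0],[0,0,0],[0,0,0],[0,0,0]],"claw":[0,0,0,0,0,0,0]}'
python3 - <<'E'
from h import *
np.set_printoptions(precision=4,suppress=True)
s=manip.get_state();p=s["eef_pos"];print(s["time_s"],p,s["contact_force"],s["moment"])
im=manip.get_image("side")[:,:,::-1];top=manip.get_image("top")[:,:,::-1]
print("pred end side",proj("side",p-[0,0,.113]),"top",proj("top",p-[0,0,.113]))
cv2.imwrite("pics/c3.png",np.hstack([cv2.resize(im[340:400,190:250],(480,480),interpolation=2),cv2.resize(top[215:255,145:171],(312,480),interpolation=2)]))
E
```

```text
time_s: 9.53
eef_pos: [0.4532, 0.3834, 0.1639]
orientation: [-0.001, -0.368, 0.93, -0.0]
contact_force: [-0.4, -0.7, -1.5]
opening: 0.176
finger_force: 50.0
9.5333 [0.4532 0.3834 0.1639] [-0.392  -0.6624 -1.4555] [ 0.0945 -0.1106  0.0049]
pred end side [224.4672 376.2017] top [162.7637 237.4657]
```

View pics/c3.png

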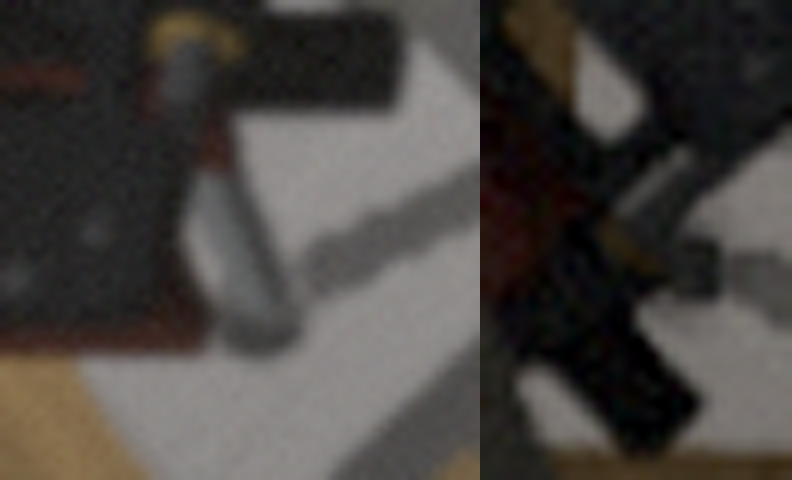

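The tip sits on the hole: side px (223,380), against the hole at (223.5,378). I'll lower gently and watch the force.

```bash
python3 -m handwheel '{"linear":[[0,0,0.3],[0,0,0.3],[0,0,0.2],[0,0,0],[0,0,0]],"dr":[[0,0,0],[0,0,0],[0,0,0],[0,0,0],[0,0,0]],"claw":[0,0,0,0,0]}'
python3 -c "
from h import *
s=manip.get_state();m=yaw();print(s['eef_pos'],m.T@s['contact_force'],m.T@s['moment'])"
```

```text
time_s: 10.05
eef_pos: [0.4534, 0.3835, 0.1565]
orientation: [-0.0, -0.368, 0.93, -0.0]
contact_force: [0.2, -0.3, -1.2]
opening: 0.18
finger_force: 50.0
[0.45339253 0.38354917 0.15650811] [ 0.04376198 -0.30916212  1.16257229] [ 0.02113228 -0.10377971 -0.07962414]
```

```bash
python3 -m handwheel '{"linear":[[0,0,0.2],[0,0,0.2],[0,0,0],[0,0,0]],"dr":[[0,0,0],[0,0,0],[0,0,0],[0,0,0]],"claw":[0,0,0,0]}'
python3 -c "
from h import *
s=manip.get_state();m=yaw();print(s['eef_pos'],m.T@s['contact_force'],m.T@s['moment'])"
python3 -m handwheel '{"linear":[[0,0,0.2],[0,0,0.2],[0,0,0],[0,0,0]],"dr":[[0,0,0],[0,0,0],[0,0,0],[0,0,0]],"claw":[0,0,0,0]}'
python3 -c "
from h import *
s=manip.get_state();m=yaw();print(s['eef_pos'],m.T@s['contact_force'],m.T@s['moment'])"
```

```text
time_s: 10.38
eef_pos: [0.4534, 0.3837, 0.1527]
orientation: [-0.0, -0.368, 0.93, 0.0]
contact_force: [-1.5, 0.7, 0.8]
opening: 0.173
finger_force: 50.0
[0.45341925 0.38371526 0.15274262] [ 0.57056045  1.55019325 -0.82755746] [-0.16800644 -0.00761253  0.01095221]
time_s: 10.72
eef_pos: [0.4531, 0.3835, 0.1481]
orientation: [-0.001, -0.368, 0.93, -0.0]
contact_force: [-1.5, 0.8, -2.1]
opening: 0.176
finger_force: 50.0
[0.45306004 0.38345275 0.14812203] [0.56636057 1.59564964 2.13959965] [-0.41892338  0.05702693 -0.01445003]
```

```bash
python3 -m handwheel '{"linear":[[0,0.06,0],[0,0,0.3],[0,0,0.3],[0,0,0.3],[0,0,0],[0,0,0]],"dr":[[0,0,0],[0,0,0],[0,0,0],[0,0,0],[0,0,0],[0,0,0]],"claw":[0,0,0,0,0,0]}'
python3 -c "
from h import *
s=manip.get_state();m=yaw();print(s['eef_pos'],m.T@s['contact_force'],m.T@s['moment'])"
```

```text
time_s: 11.22
eef_pos: [0.4529, 0.3839, 0.1392]
orientation: [-0.0, -0.368, 0.93, -0.0]
contact_force: [-0.7, -0.1, -1.5]
opening: 0.178
finger_force: 50.0
[0.45292116 0.38390857 0.13924389] [0.57828109 0.3889242  1.51261287] [-0.16959857  0.1052706   0.03371023]
```

```bash
python3 -m handwheel '{"linear":[[0.03,0.03,0.3],[0,0,0.3],[0,0,0.2],[0,0,0.1],[0,0,0]],"dr":[[0,0,0],[0,0,0],[0,0,0],[0,0,0],[0,0,0]],"claw":[0,0,0,0,0]}'
python3 -c "
from h import *
s=manip.get_state();m=yaw();print(s['eef_pos'],m.T@s['contact_force'],m.T@s['moment'])"
```

```text
time_s: 11.63
eef_pos: [0.4527, 0.384, 0.1304]
orientation: [-0.0, -0.368, 0.93, -0.0]
contact_force: [-0.1, -0.0, -2.1]
opening: 0.18
finger_force: 50.0
[0.45267892 0.38404335 0.13038071] [0.09602585 0.06972213 2.10383677] [-0.07567796  0.02620193  0.02398213]
```

```bash
python3 -m handwheel '{"linear":[[0,0,0.1],[0,0,0.1],[0,0,0]],"dr":[[0,0,0],[0,0,0],[0,0,0]],"claw":[0,0,0]}'
python3 -c "
from h import *
s=manip.get_state();m=yaw();print(s['eef_pos'],m.T@s['contact_force'],m.T@s['moment'])"
```

```text
time_s: 11.88
eef_pos: [0.4527, 0.3841, 0.1286]
orientation: [0.0, -0.368, 0.93, -0.0]
contact_force: [0.4, 0.2, -0.7]
opening: 0.177
finger_force: 50.0
[0.45267093 0.38405494 0.12858471] [-0.44270726 -0.1091722   0.71784912] [-0.04795625  0.06599878  0.00255018]
```

```bash
python3 -m handwheel '{"linear":[[0,0,0.1],[0,0,0.05],[0,0,0]],"dr":[[0,0,0],[0,0,0],[0,0,0]],"claw":[0,0,0]}'
python3 -m handwheel '{"linear":[[0,0,0.05],[0,0,0.05],[0,0,0]],"dr":[[0,0,0],[0,0,0],[0,0,0]],"claw":[0,0,0]}'
```

```text
time_s: 12.13
eef_pos: [0.4527, 0.3841, 0.1271]
orientation: [0.0, -0.368, 0.93, 0.0]
contact_force: [-0.5, -0.4, -1.2]
opening: 0.178
finger_force: 50.0
time_s: 12.38
eef_pos: [0.4526, 0.3841, 0.1261]
orientation: [-0.0, -0.368, 0.93, 0.0]
contact_force: [-0.5, 0.7, -1.2]
opening: 0.182
finger_force: 50.0
```

```bash
python3 -m handwheel '{"linear":[[0,0,0.05],[0,0,0.05],[0,0,0]],"dr":[[0,0,0],[0,0,0],[0,0,0]],"claw":[0,0,0]}'
python3 -m handwheel '{"linear":[[0,0,0.05],[0,0,0]],"dr":[[0,0,0],[0,0,0]],"claw":[0,0]}'
```

```text
time_s: 12.63
eef_pos: [0.4526, 0.3841, 0.1251]
orientation: [0.0, -0.368, 0.93, 0.0]
contact_force: [-0.6, -0.4, -1.7]
opening: 0.179
finger_force: 50.0
time_s: 12.8
eef_pos: [0.4527, 0.3841, 0.1248]
orientation: [0.0, -0.368, 0.93, 0.0]
contact_force: [-0.5, -1.1, 1.7]
opening: 0.176
finger_force: 50.0
```

```bash
python3 -m handwheel '{"linear":[[0,0,0.03],[0,0,0]],"dr":[[0,0,0],[0,0,0]],"claw":[0,0]}'
python3 -m handwheel '{"linear":[[0,0,0.03],[0,0,0]],"dr":[[0,0,0],[0,0,0]],"claw":[0,0]}'
```

```text
time_s: 12.97
eef_pos: [0.4528, 0.3842, 0.1247]
orientation: [0.0, -0.368, 0.93, 0.0]
contact_force: [-1.7, -1.0, 3.1]
opening: 0.182
finger_force: 50.0
time_s: 13.13
eef_pos: [0.4528, 0.3842, 0.1245]
orientation: [0.0, -0.368, 0.93, 0.0]
contact_force: [-2.4, -1.6, 4.6]
opening: 0.181
finger_force: 50.0
```

```bash
python3 -m handwheel '{"linear":[[0.04,0,0.06],[0,0.017,0],[0,0.017,0],[0,0.017,0],[0,0,0]],"dr":[[0,0,0],[0,0,0.06],[0,0,0.06],[0,0,0.06],[0,0,0]],"claw":[0,0,0,0,0]}'
python3 -c "
from h import *
s=manip.get_state();m=yaw();print(s['eef_pos'],m.T@s['contact_force'],m.T@s['moment'],s['q'][5])"
```

```text
time_s: 13.55
eef_pos: [0.4525, 0.3848, 0.1245]
orientation: [0.001, -0.281, 0.96, 0.001]
contact_force: [-2.5, -1.0, 8.8]
opening: 0.183
finger_force: 50.0
[0.4525204  0.38484453 0.12454716] [ 2.59990155  0.54986989 -8.82381785] [-0.17143332  0.38733014  0.02002946] -1.4564247290992334
```

```bash
python3 -m handwheel '{"linear":[[0.03,0.017,0],[0,0.017,0],[0,0.017,0],[0,0.017,0],[0,0,0]],"dr":[[0,0,0.06],[0,0,0.06],[0,0,0.06],[0,0,0.06],[0,0,0]],"claw":[0,0,0,0,0]}'
python3 -c "
from h import *
s=manip.get_state();m=yaw();print(s['eef_pos'],m.T@s['contact_force'],m.T@s['moment'],s['q'][5])"
```

```text
time_s: 13.97
eef_pos: [0.4522, 0.3855, 0.1246]
orientation: [0.001, -0.164, 0.986, 0.001]
contact_force: [-1.1, -0.6, 7.5]
opening: 0.182
finger_force: 50.0
[0.45216991 0.38551419 0.12456663] [ 1.22678084 -0.1897113  -7.50975703] [-0.14301301  0.17855751 -0.05787334] -1.2153023684231579
```

```bash
python3 -m handwheel '{"linear":[[0.02,0.017,0],[0,0.017,0],[0,0.017,0],[0,0.017,0],[0,0,0]],"dr":[[0,0,0.06],[0,0,0.06],[0,0,0.06],[0,0,0.06],[0,0,0]],"claw":[0,0,0,0,0]}'
python3 -c "
from h import *
s=manip.get_state();m=yaw();print(s['eef_pos'],m.T@s['contact_force'],m.T@s['moment'],s['q'][5])"
```

```text
time_s: 14.38
eef_pos: [0.452, 0.386, 0.1241]
orientation: [0.001, -0.046, 0.999, 0.001]
contact_force: [0.9, 1.0, 2.6]
opening: 0.176
finger_force: 50.0
[0.45196059 0.38599592 0.12411459] [-0.97044412  0.96873706 -2.57822494] [-0.15461707 -0.23988378 -0.03119848] -0.9751790663687336
```

```bash
python3 -m handwheel '{"linear":[[-0.01,0.01,0.05],[0,0,0.05],[0,0,0]],"dr":[[0,0,0],[0,0,0],[0,0,0]],"claw":[0,0,0]}'
python3 -c "
from h import *
s=manip.get_state();m=yaw();print(s['eef_pos'],m.T@s['contact_force'],m.T@s['moment'],s['q'][5])"
```

```text
time_s: 14.63
eef_pos: [0.4512, 0.3855, 0.1222]
orientation: [0.0, -0.047, 0.999, 0.0]
contact_force: [-0.3, 2.3, 0.6]
opening: 0.178
finger_force: 50.0
[0.45124061 0.38550888 0.12220803] [ 0.10611865  2.35718366 -0.58041003] [-0.54056098 -0.31865171  0.02743285] -0.9784279468414872
```

It has found the hexagon. I'll lower it home gently.

```bash
python3 -m handwheel '{"linear":[[0,0.05,0.05],[0,0,0.1],[0,0,0.1],[0,0,0]],"dr":[[0,0,0],[0,0,0],[0,0,0],[0,0,0]],"claw":[0,0,0,0]}'
python3 -c "
from h import *
s=manip.get_state();m=yaw();print(s['eef_pos'],m.T@s['contact_force'],m.T@s['moment'],s['q'][5])"
```

```text
time_s: 14.97
eef_pos: [0.4512, 0.3858, 0.1197]
orientation: [-0.0, -0.047, 0.999, -0.0]
contact_force: [1.0, 1.8, -0.3]
opening: 0.175
finger_force: 50.0
[0.45117144 0.38580843 0.11971134] [-1.15974921  1.67444138  0.30714347] [-0.33403401 -0.42036919  0.08445765] -0.9767056300775326
```

```bash
python3 -m handwheel '{"linear":[[-0.03,0.03,0.1],[0,0,0.1],[0,0,0.1],[0,0,0.1],[0,0,0]],"dr":[[0,0,0],[0,0,0],[0,0,0],[0,0,0],[0,0,0]],"claw":[0,0,0,0,0]}'
python3 -c "
from h import *
s=manip.get_state();m=yaw();print(s['eef_pos'],m.T@s['contact_force'],m.T@s['moment'],s['q'][5])"
```

```text
time_s: 15.38
eef_pos: [0.4513, 0.386, 0.1158]
orientation: [-0.0, -0.047, 0.999, -0.0]
contact_force: [-0.1, 0.7, 1.6]
opening: 0.179
finger_force: 50.0
[0.45131219 0.3859881  0.11580737] [ 0.07837697  0.71334111 -1.62050447] [-0.0198026  -0.27307502  0.07196139] -0.9764036681823276
```

```bash
python3 -m handwheel '{"linear":[[-0.02,0.01,0.1],[0,0,0.1],[0,0,0.05],[0,0,0]],"dr":[[0,0,0],[0,0,0],[0,0,0],[0,0,0]],"claw":[0,0,0,0]}'
python3 -c "
from h import *
s=manip.get_state();m=yaw();print(s['eef_pos'],m.T@s['contact_force'],m.T@s['moment'],s['q'][5])"
```

```text
time_s: 15.72
eef_pos: [0.4515, 0.3862, 0.1134]
orientation: [-0.0, -0.047, 0.999, -0.0]
contact_force: [-0.5, -0.5, 5.4]
opening: 0.178
finger_force: 50.0
[0.45151544 0.38617548 0.11342089] [ 0.56093031 -0.480414   -5.39161745] [ 0.08543815 -0.12440271  0.02573848] -0.976465923375341
```

```bash
python3 -m handwheel '{"linear":[[0,0,0.05],[0,0,0.05],[0,0,0]],"dr":[[0,0,0],[0,0,0],[0,0,0]],"claw":[0,0,0]}'
python3 -c "
from h import *
s=manip.get_state();m=yaw();print(s['eef_pos'],m.T@s['contact_force'],m.T@s['moment'],s['q'][5])"
```

```text
time_s: 15.97
eef_pos: [0.4517, 0.3863, 0.1129]
orientation: [0.0, -0.047, 0.999, 0.0]
contact_force: [-1.1, -1.6, 7.2]
opening: 0.18
finger_force: 50.0
[0.45169331 0.38628521 0.1129181 ] [ 1.1993295  -1.50199427 -7.18581686] [0.37185687 0.05582017 0.07376361] -0.9764475848343813
```

```bash
python3 -m handwheel '{"linear":[[0.02,-0.03,0.05],[0,0,0.03],[0,0,0]],"dr":[[0,0,0],[0,0,0],[0,0,0]],"claw":[0,0,0]}'
python3 -c "
from h import *
s=manip.get_state();m=yaw();print(s['eef_pos'],m.T@s['contact_force'],m.T@s['moment'],s['q'][5])"
```

```text
time_s: 16.22
eef_pos: [0.4518, 0.3863, 0.1128]
orientation: [0.0, -0.047, 0.999, 0.0]
contact_force: [-1.6, -1.8, 12.7]
opening: 0.175
finger_force: 50.0
[0.45181889 0.38627026 0.11281497] [  1.78649599  -1.62159202 -12.73309851] [0.43098972 0.31785856 0.05859623] -0.976651759344458
```

Fully home: the TCP is 12 mm below the face contact and the force rises there. I'll ease off the press and turn clockwise, watching the z moment.

```bash
python3 -m handwheel '{"linear":[[0.02,-0.02,-0.1],[0,0.014,0],[0,0.014,0],[0,0.014,0],[0,0,0]],"dr":[[0,0,0],[0,0,0.05],[0,0,0.05],[0,0,0.05],[0,0,0]],"claw":[0,0,0,0,0]}'
python3 -c "
from h import *
s=manip.get_state();m=yaw();print(s['eef_pos'],m.T@s['contact_force'],m.T@s['moment'],s['q'][5])"
python3 -m handwheel '{"linear":[[0,0.014,0],[0,0.014,0],[0,0,0]],"dr":[[0,0,0.05],[0,0,0.05],[0,0,0]],"claw":[0,0,0]}'
python3 -c "
from h import *
s=manip.get_state();m=yaw();print(s['eef_pos'],m.T@s['contact_force'],m.T@s['moment'],s['q'][5])"
```

```text
time_s: 16.63
eef_pos: [0.4515, 0.3865, 0.1129]
orientation: [0.0, 0.029, 1.0, 0.0]
contact_force: [-0.8, 1.2, 5.0]
opening: 0.179
finger_force: 50.0
[0.4515093  0.38647566 0.11291369] [ 0.81884927  1.17957643 -5.04907553] [-0.04797284 -0.19321672  0.0018439 ] -0.8245064870990179
time_s: 16.88
eef_pos: [0.4516, 0.3867, 0.1129]
orientation: [0.0, 0.079, 0.997, 0.0]
contact_force: [0.9, 0.0, 5.6]
opening: 0.177
finger_force: 50.0
[0.45155711 0.38671768 0.11290103] [-0.85094611  0.17508599 -5.57824479] [-0.07556577 -0.21853667 -0.03771345] -0.7252293135166161
```

```bash
python3 -m handwheel '{"linear":[[0,0.014,0],[0,0.014,0],[0,0,0]],"dr":[[0,0,0.05],[0,0,0.05],[0,0,0]],"claw":[0,0,0]}'
python3 -c "
from h import *
s=manip.get_state();m=yaw();print(s['eef_pos'],m.T@s['contact_force'],m.T@s['moment'],s['q'][5])"
python3 -m handwheel '{"linear":[[0,0.014,0],[0,0,0]],"dr":[[0,0,0.05],[0,0,0]],"claw":[0,0]}'
python3 -c "
from h import *
s=manip.get_state();m=yaw();print(s['eef_pos'],m.T@s['contact_force'],m.T@s['moment'],s['q'][5])"
```

```text
time_s: 17.13
eef_pos: [0.4517, 0.387, 0.1129]
orientation: [0.0, 0.128, 0.992, 0.0]
contact_force: [-0.1, 0.2, 5.8]
opening: 0.175
finger_force: 50.0
[0.45171444 0.38700931 0.11291041] [ 0.09942098  0.20123694 -5.8046124 ] [-0.1266498  -0.29918295 -0.05163801] -0.6258305106653209
time_s: 17.3
eef_pos: [0.4517, 0.3871, 0.1129]
orientation: [0.0, 0.152, 0.988, 0.0]
contact_force: [0.8, -0.6, 5.3]
opening: 0.17
finger_force: 50.0
[0.4517389  0.38710882 0.11291317] [-0.90757369 -0.34622795 -5.25913411] [-0.19925506 -0.36355448 -0.02341099] -0.5765377140492162
```

```bash
cat > st.py <<'E'
from h import *
s=manip.get_state();m=yaw();np.set_printoptions(precision=3,suppress=True)
print(s['eef_pos'],'F',m.T@s['contact_force'],'M',m.T@s['moment'],'q6 %.4f yawcmd?'%s['q'][5])
E
python3 -m handwheel '{"linear":[[0,0.014,0],[0,0,0]],"dr":[[0,0,0.05],[0,0,0]],"claw":[0,0]}' >/dev/null; python3 st.py
python3 -m handwheel '{"linear":[[0,0.014,0],[0,0,0]],"dr":[[0,0,0.05],[0,0,0]],"claw":[0,0]}'>/dev/null; python3 st.py
```

```text
[0.452 0.387 0.113] F [-1.139  0.164 -5.524] M [-0.274 -0.393 -0.085] q6 -0.5267 yawcmd?
[0.452 0.387 0.113] F [-0.885  2.237 -5.74 ] M [-0.369 -0.47  -0.065] q6 -0.4769 yawcmd?
```

```bash
python3 -m handwheel '{"linear":[[0,0.014,0],[0,0,0]],"dr":[[0,0,0.05],[0,0,0]],"claw":[0,0]}' >/dev/null; python3 st.py
```

```text
[0.452 0.388 0.113] F [-1.941  1.062 -4.811] M [-0.449 -0.479 -0.019] q6 -0.4271 yawcmd?
```

```bash
python3 -m handwheel '{"linear":[[-0.03,0.044,0],[0,0,0]],"dr":[[0,0,0.05],[0,0,0]],"claw":[0,0]}' >/dev/null; python3 st.py
```

```text
[0.452 0.388 0.113] F [-1.244 -0.376 -6.465] M [-0.281 -0.382 -0.026] q6 -0.3773 yawcmd?
```

```bash
python3 -m handwheel '{"linear":[[-0.02,0.02,0],[0,0,0]],"dr":[[0,0,0.04],[0,0,0]],"claw":[0,0]}' >/dev/null; python3 st.py
```

```text
[0.452 0.388 0.113] F [-1.514  0.196 -4.648] M [-0.266 -0.344 -0.063] q6 -0.3380 yawcmd?
```

```bash
python3 -m handwheel '{"linear":[[0,0.02,0],[0,0,0]],"dr":[[0,0,0.04],[0,0,0]],"claw":[0,0]}' >/dev/null; python3 st.py
```

```text
[0.453 0.388 0.113] F [-0.452  0.426 -5.949] M [-0.332 -0.33  -0.083] q6 -0.2979 yawcmd?
```

```bash
python3 -m handwheel '{"linear":[[0,0.013,0],[0,0,0]],"dr":[[0,0,0.04],[0,0,0]],"claw":[0,0]}' >/dev/null; python3 st.py
```

```text
[0.453 0.388 0.113] F [-1.379  1.309 -6.454] M [-0.351 -0.352 -0.003] q6 -0.2579 yawcmd?
```

```bash
python3 -m handwheel '{"linear":[[0,0.013,0],[0,0,0]],"dr":[[0,0,0.04],[0,0,0]],"claw":[0,0]}' >/dev/null; python3 st.py
```

```text
[0.453 0.388 0.113] F [-0.938  0.876 -6.662] M [-0.253 -0.384 -0.027] q6 -0.2178 yawcmd?
```

```bash
python3 -m handwheel '{"linear":[[0,0.013,0],[0,0,0]],"dr":[[0,0,0.04],[0,0,0]],"claw":[0,0]}' >/dev/null; python3 st.py
```

```text
[0.453 0.388 0.113] F [-0.839  0.499 -6.31 ] M [-0.311 -0.341 -0.022] q6 -0.1778 yawcmd?
```

```bash
python3 -m handwheel '{"linear":[[0,0.013,0],[0,0,0]],"dr":[[0,0,0.04],[0,0,0]],"claw":[0,0]}' >/dev/null; python3 st.py
```

```text
[0.453 0.388 0.113] F [-0.249  1.387 -5.086] M [-0.315 -0.399 -0.012] q6 -0.1377 yawcmd?
```

```bash
python3 -m handwheel '{"linear":[[0,0.013,0],[0,0,0]],"dr":[[0,0,0.04],[0,0,0]],"claw":[0,0]}' >/dev/null; python3 st.py
```

```text
[0.453 0.388 0.113] F [-1.399  0.525 -5.247] M [-0.37  -0.409 -0.058] q6 -0.0977 yawcmd?
```

```bash
python3 -m handwheel '{"linear":[[0,0.013,0],[0,0,0]],"dr":[[0,0,0.04],[0,0,0]],"claw":[0,0]}' >/dev/null; python3 st.py
```

```text
[0.453 0.388 0.113] F [-1.636  1.312 -5.41 ] M [-0.366 -0.434 -0.02 ] q6 -0.0577 yawcmd?
```

```bash
python3 -m handwheel '{"linear":[[0,0.013,0],[0,0,0]],"dr":[[0,0,0.04],[0,0,0]],"claw":[0,0]}' >/dev/null; python3 st.py
```

```text
[0.453 0.388 0.113] F [-1.844  0.666 -5.961] M [-0.41  -0.413 -0.029] q6 -0.0177 yawcmd?
```

```bash
python3 -m handwheel '{"linear":[[0,0.013,0],[0,0,0]],"dr":[[0,0,0.04],[0,0,0]],"claw":[0,0]}' >/dev/null; python3 st.py
```

```text
[0.453 0.389 0.113] F [-1.45   0.75  -5.455] M [-0.403 -0.421  0.001] q6 0.0223 yawcmd?
```

```bash
python3 -m handwheel '{"linear":[[0,0.013,0],[0,0,0]],"dr":[[0,0,0.04],[0,0,0]],"claw":[0,0]}' >/dev/null; python3 st.py
```

```text
[0.453 0.389 0.113] F [-1.931  1.425 -5.322] M [-0.457 -0.449 -0.096] q6 0.0623 yawcmd?
```

Run:
```python
from h import *
im=manip.get_image("side")[:,:,::-1];top=manip.get_image("top")[:,:,::-1]
p=manip.get_state()["eef_pos"];print(proj("side",p),proj("top",p))
cv2.imwrite("pics/c4.png",np.hstack([cv2.resize(im[300:400,170:270],(400,400),interpolation=2),cv2.resize(top[190:270,115:195],(400,400),interpolation=2)]))
```

```text
[215.2375528  362.89186966] [153.26141368 237.11793598]
```

View pics/c4.png

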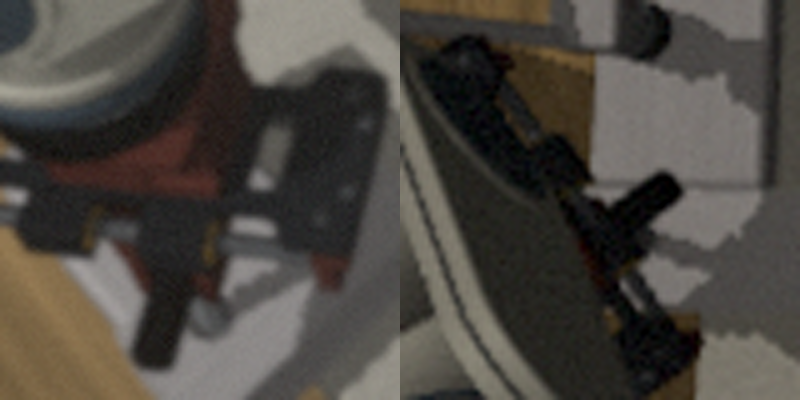

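The picture shows the shaft in the hole (side px 222,379), with the bar turned along with the gripper. No stop felt yet, so I'll keep turning carefully.

```bash
python3 -m handwheel '{"linear":[[-0.02,0.03,0],[0,0,0]],"dr":[[0,0,0.04],[0,0,0]],"claw":[0,0]}' >/dev/null; python3 st.py
```

```text
[0.454 0.389 0.113] F [-0.621  0.639 -6.479] M [-0.412 -0.297 -0.044] q6 0.1019 yawcmd?
```

```bash
python3 -m handwheel '{"linear":[[-0.02,0.013,0],[0,0,0]],"dr":[[0,0,0.04],[0,0,0]],"claw":[0,0]}' >/dev/null; python3 st.py
```

```text
[0.454 0.389 0.113] F [-0.296  1.063 -5.71 ] M [-0.327 -0.236 -0.122] q6 0.1415 yawcmd?
```

```bash
python3 -m handwheel '{"linear":[[0,0.013,0],[0,0,0]],"dr":[[0,0,0.04],[0,0,0]],"claw":[0,0]}' >/dev/null; python3 st.py
```

```text
[0.454 0.389 0.113] F [-0.952  1.15  -5.643] M [-0.362 -0.231 -0.228] q6 0.1813 yawcmd?
```

```bash
python3 -m handwheel '{"linear":[[0,0,0],[0,0,0]],"dr":[[0,0,0],[0,0,0]],"claw":[0,0]}' >/dev/null; python3 st.py;python3 -m handwheel '{"linear":[[0,0.005,0],[0,0,0]],"dr":[[0,0,0.02],[0,0,0]],"claw":[0,0]}' >/dev/null; python3 st.py
```

```text
[0.454 0.389 0.113] F [-0.996  1.45  -5.718] M [-0.381 -0.287 -0.254] q6 0.1793 yawcmd?
[0.454 0.389 0.113] F [-1.709  1.647 -6.628] M [-0.366 -0.275 -0.331] q6 0.2001 yawcmd?
```

The stop is clear: the moment climbs steadily to 0.33 N m, against about 0.08 when running. The screw is tight. I'll relax the wind-up within the play and draw the key out.

```bash
python3 -m handwheel '{"linear":[[0,-0.014,0],[0,-0.014,0],[0,0.02,-0.1],[0,0,0]],"dr":[[0,0,-0.05],[0,0,-0.05],[0,0,0],[0,0,0]],"claw":[0,0,0,0]}' >/dev/null; python3 st.py
python3 -m handwheel '{"linear":[[0,0,-0.2],[0,0,-0.3],[0,0,-0.3],[0,0,-0.3],[0,0,0]],"dr":[[0,0,0],[0,0,0],[0,0,0],[0,0,0],[0,0,0]],"claw":[0,0,0,0,0]}' >/dev/null; python3 st.py
```

```text
[0.454 0.388 0.113] F [-0.507  3.381  0.162] M [-0.717 -0.259 -0.028] q6 0.1023 yawcmd?
[0.453 0.388 0.125] F [-0.65   0.527  1.255] M [-0.143 -0.114  0.009] q6 0.1042 yawcmd?
```

```bash
python3 -m handwheel '{"linear":[[0,0,-0.7],[0,0,-1],[0,0,-1.2],[0,0,-1.5],[0,0,-2],[0,0,-2.5],[0,0,-2.5],[0,0,-2.5],[0,0,-1.2],[0,0,0]],"dr":[[0,0,0],[0,0,0],[0,0,0],[0,0,0],[0,0,0],[0,0,0],[0,0,0],[0,0,0],[0,0,0],[0,0,0]],"claw":[0,0,0,0,0,0,0,0,0,0]}'; python3 st.py
python3 - <<'E'
from h import *
t=cv2.imread("pics/top0.png")
top=manip.get_image("top")[:,:,::-1];side=manip.get_image("side")[:,:,::-1]
cv2.imwrite("pics/caddy.png",np.hstack([cv2.resize(top[190:260,340:410],(420,420),interpolation=2),cv2.resize(side[150:200,365:410],(378,420),interpolation=2)]))
for n in("caddy_hole",):
  for c in("top","side"):
    print(c,[(d["position"],d["p"],at(c,d["position"][1],d["position"][0],.1)) for d in manip.pinpoint(n,c)])
m=yaw();print(m[:,0],m[:,1],manip.get_state()["eef_pos"])
E
```

```text
time_s: 22.32
eef_pos: [0.4547, 0.3895, 0.2797]
orientation: [0.001, 0.474, 0.881, 0.003]
contact_force: [-0.1, 0.6, -1.3]
opening: 0.18
finger_force: 50.0
[0.455 0.39  0.28 ] F [0.53  0.263 1.294] M [-0.184 -0.08   0.011] q6 0.1042 yawcmd?
top [([213.7, 381.8], 0.96, array([ 0.52003661, -0.16031935,  0.1       ]))]
side [([185.4, 390.7], 0.64, array([ 0.50513858, -0.15590028,  0.1       ])), ([386.0, 223.2], 0.25, array([0.42062363, 0.40056665, 0.1       ])), ([221.6, 247.8], 0.22, array([0.66241939, 0.15057841, 0.1       ]))]
[-5.51392183e-01  8.34246116e-01 -2.81254351e-04] [ 0.83424294  0.55138909 -0.00296357] [0.4529085  0.3878873  0.27408079]
```

View pics/caddy.png

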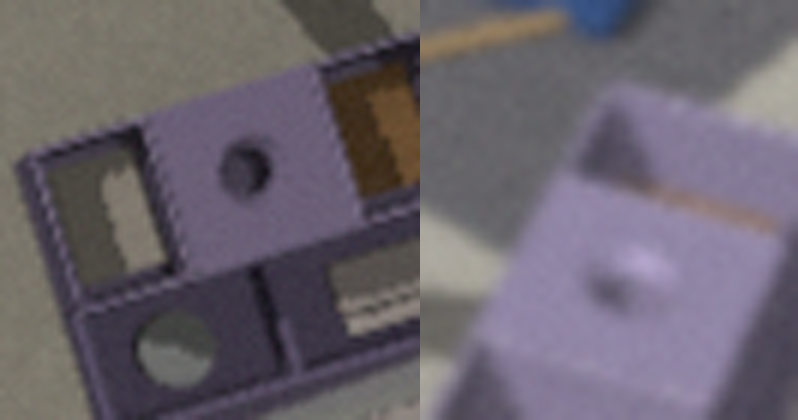

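Both views show the empty caddy hole: centre at top px (380.6,217.9) and side px (389.8,182.4).

Run:
```python
from h import *
np.set_printoptions(precision=4,suppress=True)
print(at("top",380.6,217.9,.1),at("side",389.8,182.4,.1),tri(("top",380.6,217.9),("side",389.8,182.4)))
m=yaw();p=manip.get_state()["eef_pos"];print(p,manip.get_state()["q"],np.degrees(np.arctan2(m[1,0],m[0,0])))
```

```text
[ 0.5097 -0.1575  0.1   ] [ 0.513 -0.163  0.1  ] (array([ 0.5093, -0.1565,  0.1066]), np.float64(0.00015881254374178062))
[0.4529 0.3879 0.2741] [0.6882 0.3453 1.6627 0.     1.1365 0.1042] 123.46257653843311
```

```bash
python3 -m handwheel '{"linear":[[-1.73,-0.91,0],[-3.47,-1.82,0],[-3.47,-1.82,0],[-3.47,-1.82,0],[-3.47,-1.82,0],[-3.47,-1.82,0],[-3.47,-1.82,0],[-3.47,-1.82,0],[-3.47,-1.82,0],[-3.47,-1.82,0]],"dr":[[0,0,0],[0,0,0],[0,0,0],[0,0,0],[0,0,0],[0,0,0],[0,0,0],[0,0,0],[0,0,0],[0,0,0]],"claw":[0,0,0,0,0,0,0,0,0,0]}' >/dev/null
python3 -m handwheel '{"linear":[[-3.47,-1.82,0],[-3.47,-1.82,0],[-3.47,-1.82,0],[-3.47,-1.82,0],[-1.73,-0.91,0],[0,0,0],[0,0,0],[0,0,0],[0,0,0],[0,0,0]],"dr":[[0,0,0],[0,0,0],[0,0,0],[0,0,0],[0,0,0],[0,0,-0.1],[0,0,-0.1],[0,0,-0.1],[0,0,-0.1],[0,0,-0.1]],"claw":[0,0,0,0,0,0,0,0,0,0]}'
python3 -m handwheel '{"linear":[[0,0,0],[0,0,0],[0,0,1],[0,0,1.5],[0,0,1],[0,0,0],[0,0,0]],"dr":[[0,0,-0.1],[0,0,-0.1],[0,0,-0.056],[0,0,0],[0,0,0],[0,0,0],[0,0,0]],"claw":[0,0,0,0,0,0,0]}'
python3 - <<'E'
from h import *
np.set_printoptions(precision=4,suppress=True)
m=yaw();p=manip.get_state()["eef_pos"];print(p,m[:,0],m[:,1]); ax=p-.0027*m[:,0]
print("err tool cm",m.T@(np.array([.5103,-.1585,0])-ax)*100)
im=manip.get_image("side")[:,:,::-1];top=manip.get_image("top")[:,:,::-1]
print("pred end",proj("side",ax-[0,0,.113]),"pred end top",proj("top",ax-[0,0,.113]))
cv2.imwrite("pics/c5.png",np.hstack([cv2.resize(im[135:195,360:420],(480,480),interpolation=2),cv2.resize(top[190:250,355:395],(320,480),interpolation=2)]))
E
```

```text
time_s: 24.18
eef_pos: [0.5081, -0.157, 0.2738]
orientation: [-0.002, 0.239, 0.971, 0.0]
contact_force: [-0.2, -0.5, 0.1]
opening: 0.179
finger_force: 50.0
time_s: 24.77
eef_pos: [0.5082, -0.1568, 0.2394]
orientation: [-0.002, 0.115, 0.993, 0.0]
contact_force: [-0.4, 0.1, -0.9]
opening: 0.178
finger_force: 50.0
[ 0.5082 -0.1568  0.2394] [-0.9734  0.2291  0.0032] [0.2291 0.9734 0.0003]
err tool cm [-0.0471 -0.1207 23.936 ]
pred end [390.4985 175.6342] pred end top [382.2021 216.9226]
```

View pics/c5.png

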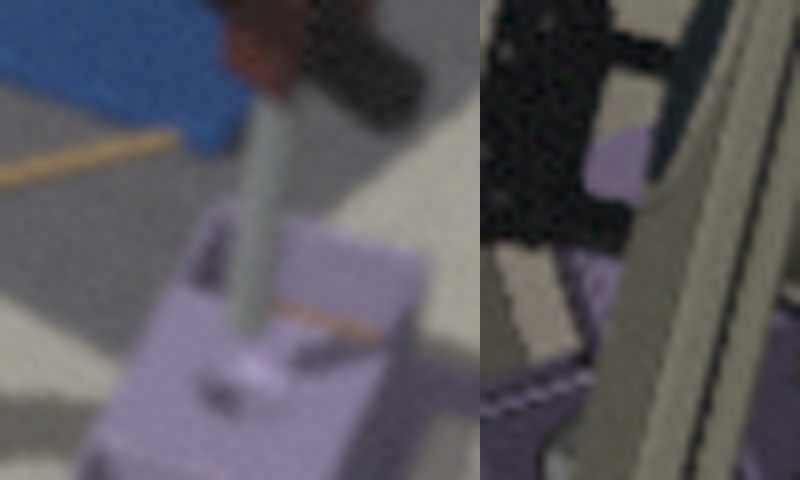

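The shaft end is at side px (390.8,175.6), as predicted, and the hole is at (389.6,182.4). I'll apply a small correction of −2.3 mm in tool y and lower.

```bash
python3 -m handwheel '{"linear":[[-0.05,-0.23,0],[0,0,0.8],[0,0,1],[0,0,0.6],[0,0,0.3],[0,0,0.3],[0,0,0]],"dr":[[0,0,0],[0,0,0],[0,0,0],[0,0,0],[0,0,0],[0,0,0],[0,0,0]],"claw":[0,0,0,0,0,0,0]}' >/dev/null; python3 st.py
python3 -m handwheel '{"linear":[[0,0,0.3],[0,0,0.3],[0,0,0]],"dr":[[0,0,0],[0,0,0],[0,0,0]],"claw":[0,0,0]}' >/dev/null; python3 st.py
```

```text
[ 0.509 -0.159  0.21 ] F [0.391 0.278 1.429] M [-0.068 -0.094  0.055] q6 -1.6659 yawcmd?
[ 0.509 -0.159  0.204] F [0.347 0.023 1.812] M [-0.083 -0.127 -0.001] q6 -1.6660 yawcmd?
```

```bash
python3 -m handwheel '{"linear":[[0,0,0.5],[0,0,0.5],[0,0,0.5],[0,0,0.5],[0,0,0]],"dr":[[0,0,0],[0,0,0],[0,0,0],[0,0,0],[0,0,0]],"claw":[0,0,0,0,0]}' >/dev/null; python3 st.py
python3 -m handwheel '{"linear":[[0,0,0.5],[0,0,0.5],[0,0,0.5],[0,0,0.5],[0,0,0.5],[0,0,0]],"dr":[[0,0,0],[0,0,0],[0,0,0],[0,0,0],[0,0,0],[0,0,0]],"claw":[0,0,0,0,0,0]}' >/dev/null; python3 st.py
```

```text
[ 0.508 -0.159  0.183] F [0.068 0.629 1.083] M [-0.11  -0.074  0.01 ] q6 -1.6660 yawcmd?
[ 0.508 -0.159  0.159] F [0.133 0.169 1.681] M [-0.062 -0.102 -0.042] q6 -1.6659 yawcmd?
```

```bash
python3 -m handwheel '{"linear":[[0,0,0.5],[0,0,0.3],[0,0,0.15],[0,0,0]],"dr":[[0,0,0],[0,0,0],[0,0,0],[0,0,0]],"claw":[0,0,0,0]}' >/dev/null; python3 st.py
python3 -m handwheel '{"linear":[[0,0,0.1],[0,0,0.1],[0,0,0]],"dr":[[0,0,0],[0,0,0],[0,0,0]],"claw":[0,0,0]}' >/dev/null; python3 st.py
```

```text
[ 0.509 -0.159  0.15 ] F [ 0.516 -0.005  1.426] M [-0.039 -0.124 -0.042] q6 -1.6659 yawcmd?
[ 0.509 -0.159  0.148] F [-0.43   0.207  0.646] M [-0.104 -0.1   -0.036] q6 -1.6659 yawcmd?
```

```bash
python3 -m handwheel '{"linear":[[0,0,0.05],[0,0,0],[0,0,0],[0,0,0],[0,0,0],[0,0,0],[0,0,0],[0,0,0]],"dr":[[0,0,0],[0,0,0],[0,0,0],[0,0,0],[0,0,0],[0,0,0],[0,0,0],[0,0,0]],"claw":[0,0.25,0.35,0.5,0.7,0.9,1,1]}'
python3 -m handwheel '{"linear":[[0,0,-1],[0,0,-2],[0,0,-3],[0,0,-3],[0,0,-2],[0,0,0]],"dr":[[0,0,0],[0,0,0],[0,0,0],[0,0,0],[0,0,0],[0,0,0]],"claw":[1,1,1,1,1,1]}'
python3 - <<'E'
from h import *
im=manip.get_image("side")[:,:,::-1]
cv2.imwrite("pics/c6.png",cv2.resize(im[40:400,130:510],None,fx=1.6,fy=1.6,interpolation=2))
E
```

```text
time_s: 27.87
eef_pos: [0.509, -0.1595, 0.1477]
orientation: [-0.0, 0.115, 0.993, 0.0]
contact_force: [0.0, -0.4, -0.6]
opening: 0.666
finger_force: 0.0
time_s: 28.37
eef_pos: [0.5114, -0.1603, 0.2629]
orientation: [0.004, 0.115, 0.993, -0.001]
contact_force: [0.5, 0.1, 1.1]
opening: 0.998
finger_force: 0.0
```

View pics/c6.png

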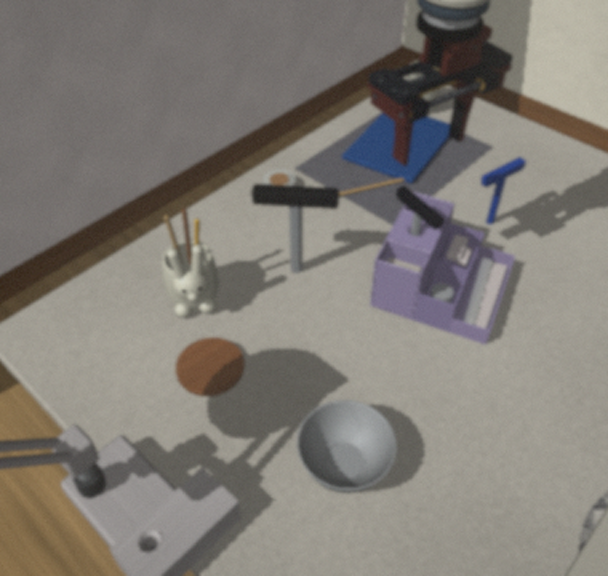

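The key stands in its caddy hole (bar at crop px 420,207). The rabbit, bowl and coaster are undisturbed and the gripper is clear, so I'm handing in.

```bash
python3 -m handwheel '{"linear":[[0,0,0],[0,0,0],[0,0,0]],"dr":[[0,0,0],[0,0,0],[0,0,0]],"claw":[1,1,1]}' | head -1; python3 -c "
from bench import manip
print(manip.close_job())"
```

```text
time_s: 28.67
the job is handed in; nothing more can be done
None
```

I handed the job in at 28.7 s: the key dropped home in the hidden screw under about 13 N at most, I turned the screw clockwise to a firm stop (0.33 N m) after slightly more turn than expected, and the key is back in its caddy hole with the rabbit, bowl and coaster where they were.

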